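Find the proud rivet by touch and press it level

ROBOT

A 7-joint arm with a two-finger parallel gripper is mounted at the origin on the work surface. World frame = base frame: x ahead of the robot, y to its left, z up, the work surface at z = 0. Lengths are in mm, angles in degrees, forces in N, time in s.
With the tool pointing down it reaches from about 425 to 875 mm from the base axis. Payload 8.4 kg.
Tool frame: the origin (TCP) lies at the very end of the fingers, on their centre line; the grasp point (between the pads) lies 19 mm behind it (r.pinch_z is the distance from the TCP to the grasp point, in mm); z points along the fingers, x is the direction in which the jaws open and shut, and the axes are right-handed (so a half turn about z gives the same grasp; the last joint's range is limited). The gripper opens to 85 mm and grips with 20 to 120 N. Pads are 22 mm wide; open, the fingers measure 114 mm over their backs; the gripper's body (76 mm by 85 mm) begins 54 mm behind the grasp point. The pads swing forward as they close: fully open they stand 13 mm farther back than shut.
Start: joints at [68.171, 19.091, 2.286, 83.961, -0.768, 76.965, -3.352], TCP at [180.733, -624.338, 195.608] pointing down, gripper open.
Joint ranges: [-147.57, 147.57], [-21.85, 119.76], [-74.77, 79.35], [14.55, 137.4], [-85.83, 265.84], [4.83, 119.75], [-152.11, 152.11]. Speed limits (degrees/s): [127.2, 127.2, 159.86, 159.86, 180, 180, 180].

INTERFACE

Orientations are given as a 3x3 rotation matrix whose columns are the frame's x, y, z axes.
In Python, from rig import r gives the robot as it stands. Calls block until the motion is done:
- r.goto(position, orientation): joint-space move of the TCP to a pose.
- r.movel(position, rotation=None, speed=150, max_force=None): straight line of the TCP; rotation=None keeps the orientation; speed is the mean speed in mm/s. With max_force (N) it stops when the force on the tool has changed by that much, and returns True; else False.
- r.goto_joints(angles): joint-space move.
- r.open() and r.clamp(strength=None): open the fingers fully, or close them until they stop; strength is the grip in N (None keeps the last).
- r.pause(seconds).
- r.solve_ik(position, orientation): joint angles nearest the present ones, or None.
- r.sense(): the state.
- r.read_camera(name): name is "side" or "top" or "wrist"; returns a dict with "frame" (400x640x3 uint8, red, green, blue), "depth" (400x640 float32, mm along the optical axis (not along the pixel's ray), 0 where there is no reading), "fx", "fy", "cx", "cy" (pixels), "R" (3x3) and "t" (3): a world point X has camera coordinates R X + t; the wrist camera has in their place "tool_from_camera" (4x4, takes a point from camera to tool coordinates, whose origin is the TCP and whose axes are the tool frame's). Camera axes: x right, y down, z forward; pixel columns grow to the right and rows downward; lengths in mm; the calibration is good to about 2 mm. A picture is of the moment at which its call begins: read the wrist's pose just before it.
A pose or a line that the arm cannot do raises r.Unreachable and nothing moves.
- r.job_done(): hands the job in, once; it reports no verdict.
Trained networks look in a picture, given as the dict that the camera call returned (one of the last four; its "shot" number tells which), for a name from the list of things; names that differ only in an ending like _2 or _b are one class to them, and where a whole thing is asked for, a point or a joint stands for the part that bears it (a point fixed in the world has none). Each returns a list of dicts, best first, with "confidence" (0 to 1); they miss things now and then, are a little off and sometimes report something else, mostly with a low value. They report only what shows in the picture. A call takes as long as a camera call. They do not tell look-alikes from the thing itself.
- r.find_in(target, picture): "centre" ([row, column] in pixels, amid what is visible of it).
- r.masks_of(target, picture): "mask" (400x640 bool, what is visible of it) and "centre" ([row, column] in pixels, amid what is visible of it).
- r.place_of(target, picture): "centre" ([row, column] in pixels: a listed point, or the origin of a listed thing).
The state is a dict: "t": time; "q": joint angles; "qd": joint speeds; "tau": joint torques, N m; "tool_pos": TCP position; "tool_rot": TCP orientation; "ft_force": force on the tool from outside, world axes, zero at the start; "torque": the same for the moment, N m; "gripper_width": finger opening in mm.
Only numpy, scipy, OpenCV 4.12 (cv2) and the standard library are available. Lean on these libraries where they do the work, as an engineer would, in place of code of your own. Each camera call takes 0.05 s, during which the arm holds its last target.

TASK

One of the six rivets in the brass face plate stands a little proud of the others. Take the bezel pusher from its stand, feel the rivet tops lightly with its tip to find the high one, and press only that one down gently with the tip until it is level with its neighbours, neither proud nor sunk, without driving the sound ones in. Then put the pusher back in its stand, handle up and seated, and leave the other things on the bench alone.

Things in the scene. Friction and masses are not known exactly. Their poses are not given: they have to be found in the camera images.
- block: Fixed steel block 100 (x) by 130 (y) by 40 mm under a brass plate 90 x 120 x 8 mm; brass face 48 mm above the bench. Origin: centre of its underside, z up. Six like steel rivets, flat round heads 14 mm across, stand in the face at x = -20 and +20 mm, each with y = -36, 0, +36 mm. Tops of level rivets: 3 mm above the brass (51 mm above the bench).
- pusher: Bezel pusher, 0.15 kg, upright in the stand. Origin: centre of the handle's flat underside, z up the handle. Brass collar 28 mm across at 0-10 mm, straight round wooden grip 30 mm across at 10-54, rounded top to 65 mm. Below, on the axis, a rigid steel shank 8 mm across with flat tip, clamped at an unmeasured length that differs each time: 30 to 46 mm below the underside.
- stand: Fixed dark wooden tool stand, 64 x 64 x 60 mm high. Origin: centre of its underside, on the bench; z up. One upright hole about 19 mm wide and 52 mm deep in the middle of the top: the pusher's shank hangs in it and the handle's underside rests on the top, 60 mm above the bench.
- jar: Small loose glass jar with yellow lid, 40 mm across, 45 mm high; origin at the centre of its underside. Leave alone.
- dish: Loose shallow glass bowl, 100 mm across, 25 mm high; origin at the centre of its underside. Leave alone.
- graver: Loose graver lying on the bench: dark wooden grip with a thin steel blade, 120 mm long along its x, 22 mm high; origin on its underside. Leave alone.
- rivet_a (a joint): How far one of the six rivets is pressed in, m: 0 level, negative proud, positive sunk (-5 to +5 mm). The letter does not tell its place in the plate: places change. Tight fit: stays put under a push below 12 N, slides in above that, stays where left. It starts level.
- rivet_b (a joint): How far one of the six rivets is pressed in, m: 0 level, negative proud, positive sunk (-5 to +5 mm). The letter does not tell its place in the plate: places change. Tight fit: stays put under a push below 12 N, slides in above that, stays where left. It starts level.
- rivet_c (a joint): How far one of the six rivets is pressed in, m: 0 level, negative proud, positive sunk (-5 to +5 mm). The letter does not tell its place in the plate: places change. Tight fit: stays put under a push below 12 N, slides in above that, stays where left. It starts level.
- rivet_d (a joint): How far one of the six rivets is pressed in, m: 0 level, negative proud, positive sunk (-5 to +5 mm). The letter does not tell its place in the plate: places change. Tight fit: stays put under a push below 12 N, slides in above that, stays where left. It starts level.
- rivet_e (a joint): How far one of the six rivets is pressed in, m: 0 level, negative proud, positive sunk (-5 to +5 mm). The letter does not tell its place in the plate: places change. Tight fit: stays put under a push below 12 N, slides in above that, stays where left. It starts level.
- rivet_f (a joint): How far one of the six rivets is pressed in, m: 0 level, negative proud, positive sunk (-5 to +5 mm). The letter does not tell its place in the plate: places change. Tight fit: stays put under a push below 12 N, slides in above that, stays where left. This is the one that starts proud, by 3.0 to 3.8 mm.
Not all that is in view belongs to the job. What is shaped like the pusher but orange is not meant. Leave any orange look-alike of the stand alone.

How it is judged (in metres and radians):
On the way, in this order (a step that is already met when the one before it is completed fails the run):
1. the pusher is lifted out of its stand (z of pusher in the frame of stand above 0.09 m), for 0.1 s.
2. the proud rivet is pressed level, within 1 mm (value of joint rivet_f between -0.001 and 0.001 m), for 0.2 s.
At the end, for the whole second after the job is handed in: The high rivet is level within 1 mm, no other is sunk 1 mm or more; the pusher stands released, still, upright (0.08 rad) in its stand, underside within -3/+2.5 mm of the stand's top and 8 mm of the hole's centre; jar, dish and graver are within 15 mm of their starts (all of step 2 and value of joint each of rivet_a, rivet_b, rivet_c, rivet_d, rivet_e below 0.001 m and horizontal distance between pusher and stand below 0.008 m and z of pusher in the frame of stand between 0.057 and 0.0625 m and angle between pusher's own z axis and vertical below 0.08 rad and linear speed of pusher below 0.02 m/s and contact force between the fingers and pusher below 0.1 N and distance of each of jar, dish, graver from where it was at the start of the episode below 0.015 m); the robot touches nothing.
It fails at once if a sound rivet is driven in by more than 1 mm (value of joint any of rivet_a, rivet_b, rivet_c, rivet_d, rivet_e above 0.001 m).
It fails at once if the proud rivet is driven more than 1 mm below level (value of joint rivet_f above 0.001 m).
It fails at once if the gripper or arm itself presses on a rivet instead of the pusher (contact force between any of the fingers, the arm and rivet_a above 1 N or contact force between any of the fingers, the arm and rivet_b above 1 N or contact force between any of the fingers, the arm and rivet_c above 1 N or contact force between any of the fingers, the arm and rivet_d above 1 N or contact force between any of the fingers, the arm and rivet_e above 1 N or contact force between any of the fingers, the arm and rivet_f above 1 N).
It fails at once if the jar, dish or graver is pushed more than 15 mm away (distance of any of jar, dish, graver from where it was at the start of the episode above 0.015 m).
It also fails if it takes over 72 s, if anything falls off the work surface, if the arm or the gripper's body presses on something with over 40 N, if the wrist force passes 120 N, or if a joint passes its speed limit or range.

## Working session

There is one attempt and no reset: what is moved stays moved. The work goes in short steps, each a Python script; the robot and the scene stay as the last script left them, time stands still between calls to the robot, and variables do not carry over. Pictures are saved under pics/ and viewed, and the job is handed in when it is done.

```bash
ls; mkdir -p pics
python3 - <<'E'
from rig import r
import cv2,numpy as np
for n in ["side","top"]:
    p=r.read_camera(n)
    cv2.imwrite(f"pics/{n}0.png",p["frame"][:,:,::-1])
    print(n,p["fx"],p["cx"],p["cy"],p["R"],p["t"])
    for k in ["pusher","stand","block","jar","dish","graver","rivet_f"]:
        f=r.masks_of(k,p) 
        for o in f[:7]: print(k,round(o["confidence"],2),np.round(o["centre"]),o["mask"].sum())
print(r.sense()["t"],r.sense()["ft_force"])
E
```

```text
pics
side 362.4158157450332 322.4732595793755 201.08772771246055 [[-0.8951741  -0.44506518 -0.02408968]
 [-0.19578216  0.44118669 -0.87579887]
 [ 0.40041563 -0.77927613 -0.48207472]] [523.21611049 160.34634039 584.71158672]
pusher 0.65 [226. 281.] 551
pusher 0.6 [268. 245.] 710
stand 0.79 [257. 286.] 1762
stand 0.6 [243. 218.] 1707
block 0.75 [217. 349.] 2366
jar 0.88 [227. 254.] 432
dish 0.96 [162. 387.] 400
graver 0.58 [363. 256.] 1026
top 362.8619082624025 327.7268818903379 196.4687611570852 [[ 0.01046713 -0.99957665 -0.02714711]
 [-0.98296479 -0.00530367 -0.18371741]
 [ 0.18349565  0.02860765 -0.98260417]] [ 27.95564049 581.71095474 779.08621698]
pusher 0.57 [196. 264.] 184
pusher 0.57 [186. 224.] 226
stand 0.69 [205. 274.] 614
stand 0.66 [151. 254.] 994
block 0.93 [220. 357.] 2289
block 0.32 [202. 273.] 843
jar 0.51 [152. 299.] 283
dish 0.71 [214. 487.] 1360
graver 0.65 [233. 182.] 289
0.8 [-0.46929451 -0.32984856 -0.92176748]
```

View pics/side0.png

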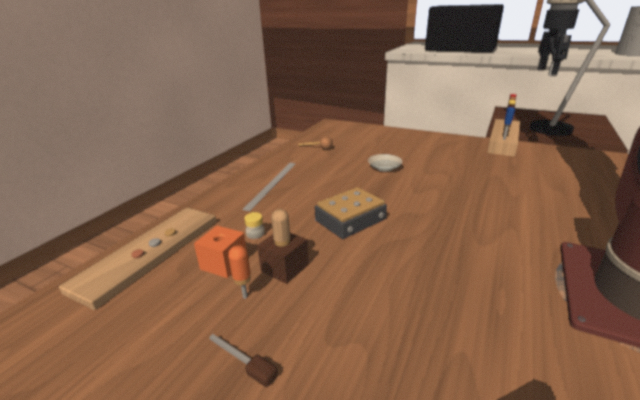

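View pics/top0.png

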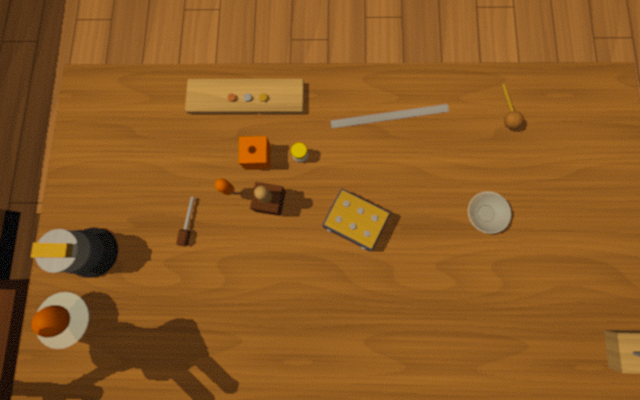

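The candidates are two pushers and two stands.
- **Natural-wood pusher:** top (264,196), side (281,226), standing in the dark stand.
- **Orange pusher:** top (224,186), side (240,265).
- **Dark stand:** top (268,199). The orange stand is at top (254,151).

The natural-wood pusher and the dark stand fit the text. Next I localize them by depth and enlarge a crop to confirm.

```bash
cat > h.py <<'E'
from rig import r
import numpy as np, cv2
def cam_pose(p,s=None):
    if "R" in p: 
        R=np.array(p["R"]);t=np.array(p["t"]); return R.T,-R.T@t
    T=np.array(p["tool_from_camera"]);Rt=np.array(s["tool_rot"]);
    return Rt@T[:3,:3],Rt@T[:3,3]+np.array(s["tool_pos"])
def cloud(p,s=None):
    Rw,c=cam_pose(p,s); d=p["depth"]; v,u=np.mgrid[:400,:640]
    X=np.stack([(u-p["cx"])/p["fx"]*d,(v-p["cy"])/p["fy"]*d,d],-1)@Rw.T+c
    X[d<=0]=np.nan; return X
def proj(p,X,s=None):
    Rw,c=cam_pose(p,s); Y=(np.atleast_2d(X)-c)@Rw
    return np.stack([Y[:,0]/Y[:,2]*p["fx"]+p["cx"],Y[:,1]/Y[:,2]*p["fy"]+p["cy"]],-1)
def down(yaw): # jaw x axis at yaw deg in world, z down
    a=np.radians(yaw);c,s=np.cos(a),np.sin(a)
    return np.array([[c,s,0],[s,-c,0],[0,0,-1.]])
E
python3 - <<'E'
from h import *
p=r.read_camera("top");X=cloud(p)
cv2.imwrite("pics/crop.png",cv2.resize(p["frame"][120:270,160:420,::-1],None,fx=3,fy=3,interpolation=cv2.INTER_CUBIC))
for n,(u,v) in dict(bench=(420,250),pusher=(262,191),standR=(278,200),orP=(222,185),orS=(262,145),jar=(299,150),block=(357,219),dish=(490,212),grav=(185,236),gravtip=(193,200)).items():
    print(n,np.round(np.nanmedian(X[v-1:v+2,u-1:u+2].reshape(-1,3),0)))
q=r.read_camera("side");Y=cloud(q)
for n,(u,v) in dict(pusher=(280,218),standtop=(268,245),orP=(238,255),block=(350,200)).items():
    print("side",n,np.round(np.nanmedian(Y[v-1:v+2,u-1:u+2].reshape(-1,3),0)))
for k in ["pusher","stand","block","jar"]:
    for P in (p,q):
        print(k,[ (np.round(o["centre"]),round(o["confidence"],2)) for o in r.place_of(k,P)])
print(r.sense()["t"])
E
```

```text
bench [ 464. -186.   -1.]
pusher [579. 170. 125.]
standR [572. 146.  59.]
orP [597. 263. 102.]
orS [703. 188.  60.]
jar [695. 103.  45.]
block [531. -35.  48.]
dish [ 555. -354.    5.]
grav [491. 371.  21.]
gravtip [579. 364.   8.]
side pusher [569. 185. 116.]
side standtop [596. 194.  57.]
side orP [589. 277.  96.]
side block [535. -40.  46.]
pusher [(array([188., 229.]), 0.66), (array([154., 299.]), 0.51), (array([196., 271.]), 0.49)]
pusher [(array([240., 282.]), 0.83), (array([168., 385.]), 0.71), (array([279., 246.]), 0.7), (array([267., 285.]), 0.59)]
stand [(array([202., 271.]), 0.98), (array([155., 257.]), 0.84)]
stand [(array([262., 223.]), 0.9), (array([268., 285.]), 0.83)]
block [(array([221., 353.]), 0.58)]
block [(array([220., 353.]), 0.77), (array([165., 386.]), 0.59)]
jar [(array([155., 304.]), 0.69)]
jar [(array([239., 257.]), 0.95)]
1.3
```

View pics/crop.png

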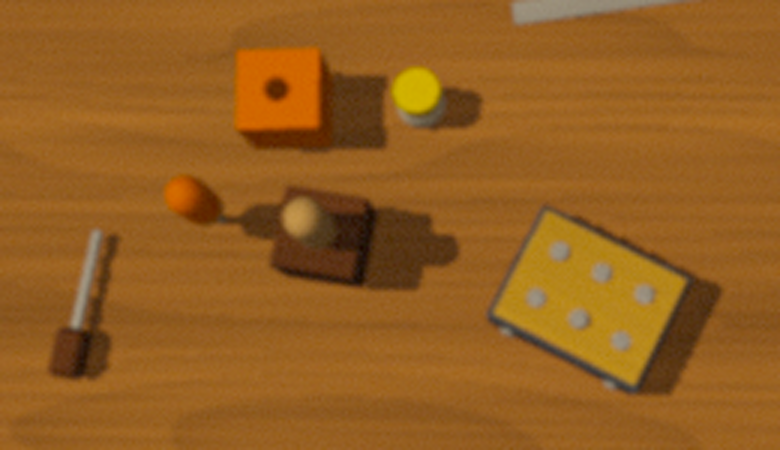

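The crop confirms it. The natural-wood pusher sits in the dark stand, and the orange pair are decoys. Next come wrist views.

Run:
```python
from h import *
for i,(x,y,z,yaw) in enumerate([(560,170,300,0),(535,-35,260,0)]):
    for yw in (yaw,yaw+180,yaw+90,yaw-90):
        try: r.goto([x,y,z],down(yw)); break
        except r.Unreachable: print("unr",yw)
    s=r.sense(); p=r.read_camera("wrist"); print(yw,s["t"],np.round(s["q"]),np.round(s["tool_pos"],1))
    cv2.imwrite(f"pics/w{i}.png",p["frame"][:,:,::-1])
    np.savez(f"w{i}.npz",frame=p["frame"],depth=p["depth"],X=cloud(p,s))
    import pickle; pickle.dump((p,s),open(f"w{i}.pkl","wb"))
    for k in ["pusher","stand","rivet_f","block"]:
        print(k,[ (np.round(o["centre"]),round(o["confidence"],2)) for o in r.place_of(k,p)])
print(np.round(p["tool_from_camera"],2),r.sense()["t"])
```

```text
0 4.4083 [ 27.  19. -62.  81.  17.  90. -34.] [560.3 169.  299.8]
pusher [(array([ 81., 344.]), 0.72), (array([154., 332.]), 0.64)]
stand [(array([123., 405.]), 0.94), (array([152., 325.]), 0.87)]Traceback (most recent call last):
  File "<stdin>", line 11, in <module>
ValueError: it knows: block, dish, graver, jar, pusher, stand
```

Run:
```python
from h import *
import pickle
r.goto([500,0,280],down(0))
s=r.sense(); p=r.read_camera("wrist"); print(s["t"],np.round(s["tool_pos"],1))
cv2.imwrite("pics/w1.png",p["frame"][:,:,::-1])
pickle.dump((p,s),open("w1.pkl","wb"))
print(np.round(p["tool_from_camera"],2),p["fx"])
```

```text
5.3167 [5.003e+02 5.000e-01 2.804e+02]
[[   1.      0.     -0.     -0.43]
 [  -0.      0.95    0.3   -75.74]
 [   0.     -0.3     0.95 -178.75]
 [   0.      0.      0.      1.  ]] 314.8675014035068
```

View pics/w0.png

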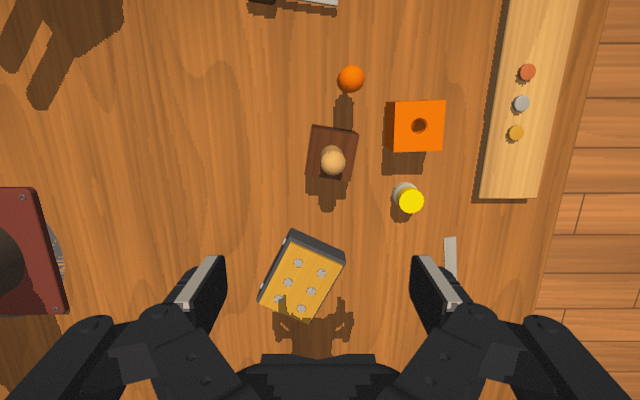

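View pics/w1.png

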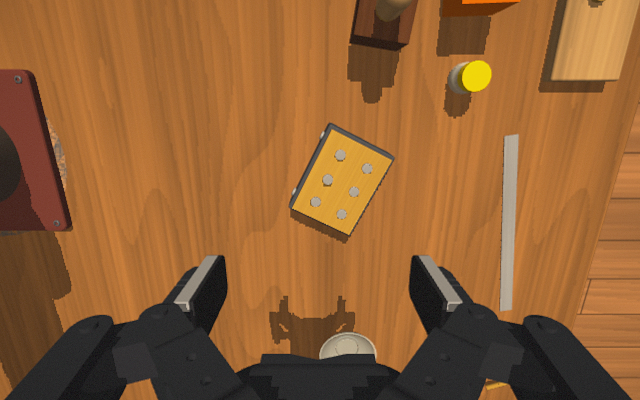

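The views show the real pusher at w0 (333,160) in the dark stand at (330,152), and the block with six rivets at w1 (341,181). I fit geometry to the depth clouds.

```bash
cat > fit.py <<'E'
from h import *
import pickle
from scipy.optimize import least_squares
def rect(P): return cv2.minAreaRect(P[:,:2].astype(np.float32))
for n in ("w0","w1"):
    p,s=pickle.load(open(n+".pkl","rb")); X=cloud(p,s); f=p["frame"].astype(int)
    print("==",n,"bench z",np.nanmedian(X[20:200,150:280,2]))
    near=lambda c,d: np.hypot(X[...,0]-c[0],X[...,1]-c[1])<d
    # brass
    hsv=cv2.cvtColor(p["frame"],cv2.COLOR_RGB2HSV)
    m=near((531,-37),110)&(X[...,2]>40)&(X[...,2]<60)
    print("blk all",rect(X[m]),np.median(X[m][:,2]),m.sum())
    g=m&(hsv[...,1]>110)&(hsv[...,2]>120); print("brass",rect(X[g]),np.median(X[g][:,2]))
    q=m&(hsv[...,1]<70)&(hsv[...,2]>110)
    k,l,st,c=cv2.connectedComponentsWithStats(q.astype(np.uint8))
    for i in range(1,k):
        if st[i,4]>15: print(" rivet",st[i,4],np.round(c[i],1),np.round(X[l==i].mean(0),1),np.round(np.median(X[l==i][:,2]),2))
    if n=="w0":
        m=near((574,165),60)&(X[...,2]>54)&(X[...,2]<65); print("stand",rect(X[m]),np.median(X[m][:,2]),m.sum())
        m=near((575,165),45)&(X[...,2]>75); P=X[m]; print("pusher zmax",P[:,2].max(),m.sum())
        print(np.round([ [a,*np.percentile(P[abs(P[:,2]-a)<4],[1,50,99],axis=0)[:,:2].ravel()] for a in (80,90,100,110)],1))
        T=P[P[:,2]>112]; R=least_squares(lambda v:np.linalg.norm(T-v[:3],axis=1)-v[3],[575,168,110,15]); print("sphere",R.x, np.abs(R.fun).mean())
        print("top pt",P[P[:,2]>P[:,2].max()-2].mean(0))
E
python3 fit.py
```

```text
== w0 bench z 0.6527977538416394
blk all ((530.9201049804688, -34.346771240234375), (129.16624450683594, 98.73607635498047), 63.33000564575195) 48.99971417322419 4318
brass ((530.3464965820312, -36.93072509765625), (124.31146240234375, 97.5174789428711), 63.159400939941406) 49.00082689570917
 rivet 54 [297.6 262.5] [529.    6.8  51.9] 51.85
 rivet 53 [321.2 272.6] [564.9 -10.6  52. ] 51.9
 rivet 56 [287.5 281.7] [513.  -24.6  55.1] 55.4
 rivet 48 [310.7 290.7] [548.5 -42.9  51.9] 51.94
 rivet 39 [277.4 298.1] [495.9 -56.3  51.9] 52.08
 rivet 46 [300.8 308.1] [532.5 -75.   51.8] 52.02
stand ((577.1074829101562, 172.30203247070312), (64.32793426513672, 63.95177459716797), 81.08704376220703) 60.6435996891251 1703
pusher zmax 431.53753619919473 19397
[[ 80.  562.9 176.7 572.1 185.5 587.8 187.3]
 [ 90.  562.6 175.9 572.5 184.8 586.9 187.2]
 [100.  562.8 176.3 572.2 185.3 587.6 187.2]
 [110.  562.5 173.2 570.6 184.6 588.1 187.3]]
sphere [575.16298289 770.74202491 257.90555949 611.66042392] 3.667257739787811
top pt [559.96100544 187.37993027 430.11937729]
== w1 bench z 0.6546053350836019
blk all ((530.1752319335938, -34.94666290283203), (128.6306915283203, 98.87641143798828), 63.38993835449219) 48.73356895480384 6269
brass ((529.8260498046875, -36.76506042480469), (124.68482208251953, 94.87696075439453), 63.40045166015625) 48.73318048282724
 rivet 80 [339.8 154.6] [528.7   6.4  51.5] 51.49
 rivet 76 [366.6 168. ] [564.4 -11.3  51.8] 51.85
 rivet 78 [327.3 179.1] [512.6 -25.5  55.1] 55.21
 rivet 71 [353.5 191.4] [548.2 -43.5  51.5] 51.61
 rivet 70 [315.1 201.3] [496.4 -57.5  51.8] 51.9
 rivet 67 [341.2 213.7] [532.3 -75.6  51.6] 51.65
```

Both wrist views already put the rivet at (512.8,-25) about 3.4 mm above the rest. I'll still confirm that by touch. Now the grasp and lift.

Run:
```python
from h import *
import pickle
D=down(0)
r.goto([575.2,172.3,190],D)
r.movel([575.2,172.3,75],speed=90)
r.clamp(90)
s=r.sense(); print(s["t"],s["gripper_width"],np.round(s["tool_pos"],1),np.round(s["ft_force"],1))
r.movel([575.2,172.3,160],speed=90); r.pause(0.2)
s=r.sense(); print(s["t"],s["gripper_width"],np.round(s["tool_pos"],1),np.round(s["ft_force"],1))
p=r.read_camera("side"); cv2.imwrite("pics/s1.png",cv2.resize(p["frame"][120:300,180:420,::-1],None,fx=3,fy=3,interpolation=cv2.INTER_CUBIC))
p=r.read_camera("wrist"); cv2.imwrite("pics/w2.png",p["frame"][:,:,::-1]); pickle.dump((p,s),open("w2.pkl","wb"))
```

```text
8.2667 23.36800214832642 [575.7 172.6  75.7] [ 0.5 -1.1  6.1]
9.5583 23.2837228306527 [575.  172.2 159.5] [-0.5 -0.2 -1.1]
```

View pics/s1.png

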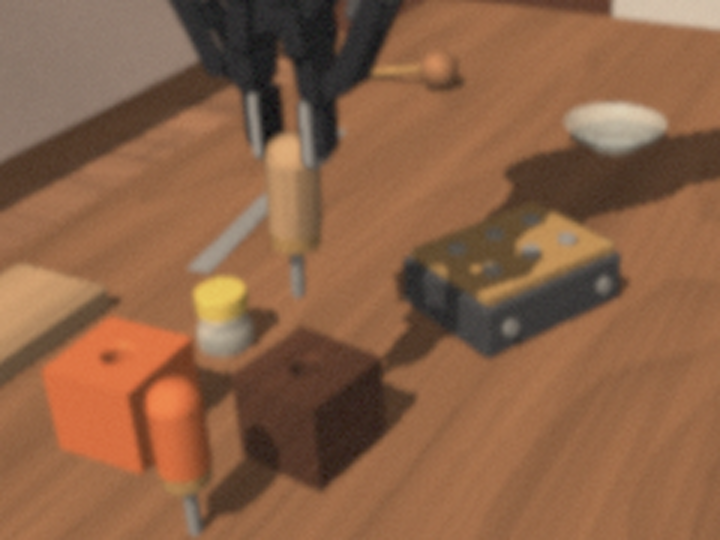

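View pics/w2.png

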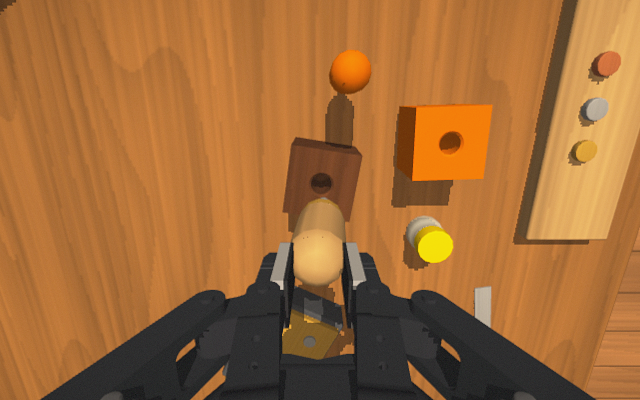

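The width of 23.4 mm and the side view don't match a grip on the straight 30 mm section. I project the expected pose into the images to check.

Run:
```python
from h import *
import pickle
s=r.sense();print(s["gripper_width"],np.round(s["tool_pos"],1),r.pinch_z)
p=r.read_camera("side")
x,y,z=s["tool_pos"]
im=cv2.resize(p["frame"][120:300,180:420,::-1],None,fx=3,fy=3,interpolation=cv2.INTER_CUBIC)
for P,c in [((x,y,z),(0,0,255)),((x,y,z+19),(0,255,255)),((x,y,144.5),(0,255,0)),((x,y,209.5),(255,0,0)),((577,172.3,60),(255,255,255))]:
    u,v=(proj(p,P)[0]-[180,120])*3; print(P,u,v); cv2.circle(im,(int(u),int(v)),4,c,-1)
cv2.imwrite("pics/s2.png",im)
X=cloud(p); m=(np.hypot(X[...,0]-x,X[...,1]-y)<20)&(X[...,2]>75)
f=p["frame"].astype(int)
for a in range(90,230,6):
    q=m&(abs(X[...,2]-a)<3)
    if q.sum(): print(a,q.sum(),np.round(np.percentile(X[q],[5,50,95],axis=0)[:,:2].ravel(),0),np.median(f[q],0))
```

```text
23.79364789734788 [575.1 172.3 159.7] 18.700000000000003
(np.float64(575.0686218810794), np.float64(172.2905090353711), np.float64(159.72859853020444)) 297.57511876690904 214.2327941311162
(np.float64(575.0686218810794), np.float64(172.2905090353711), np.float64(178.72859853020444)) 294.7378078434119 183.3561324049927
(np.float64(575.0686218810794), np.float64(172.2905090353711), 144.5) 299.7878286999942 238.31231799862948
(np.float64(575.0686218810794), np.float64(172.2905090353711), 209.5) 289.95246355673135 131.28025465777537
(577, 172.3, 60) 308.40884362691975 361.3062823459539
108 7 [575. 175. 577. 177. 582. 179.] [149. 118.  94.]
114 14 [575. 174. 576. 177. 581. 179.] [131.  120.5 108.5]
120 16 [574. 173. 576. 177. 579. 179.] [131.5 119.  109.5]
126 12 [574. 176. 576. 178. 580. 179.] [131. 119. 108.]
132 11 [573. 176. 576. 178. 578. 179.] [111.  96.  84.]
138 5 [574. 176. 576. 178. 577. 180.] [109.  92.  74.]
144 35 [564. 172. 569. 185. 584. 188.] [141. 106.  73.]
150 50 [563. 175. 570. 186. 582. 188.] [157.  117.5  74. ]
156 56 [562. 175. 569. 186. 585. 190.] [160.5 120.5  85. ]
162 59 [562. 174. 569. 186. 583. 190.] [155. 121.  88.]
168 52 [561. 173. 567. 186. 582. 189.] [163.  130.5  94. ]
174 60 [561. 175. 568. 187. 584. 190.] [167.  134.   96.5]
180 62 [560. 173. 566. 186. 582. 190.] [165.  127.5  90.5]
186 63 [561. 172. 567. 186. 583. 190.] [167. 129.  91.]
192 60 [557. 172. 567. 186. 585. 189.] [169.  129.   91.5]
198 74 [556. 176. 569. 185. 589. 189.] [189.  145.5 105. ]
204 106 [561. 168. 577. 182. 588. 187.] [186.  144.  111.5]
210 59 [560. 164. 586. 178. 590. 184.] [112. 106.  97.]
216 54 [557. 165. 587. 181. 591. 184.] [71.5 67.5 59. ]
222 49 [559. 164. 586. 180. 589. 184.] [71. 55. 40.]
228 53 [559. 163. 587. 179. 592. 184.] [69. 58. 54.]
```

View pics/s2.png

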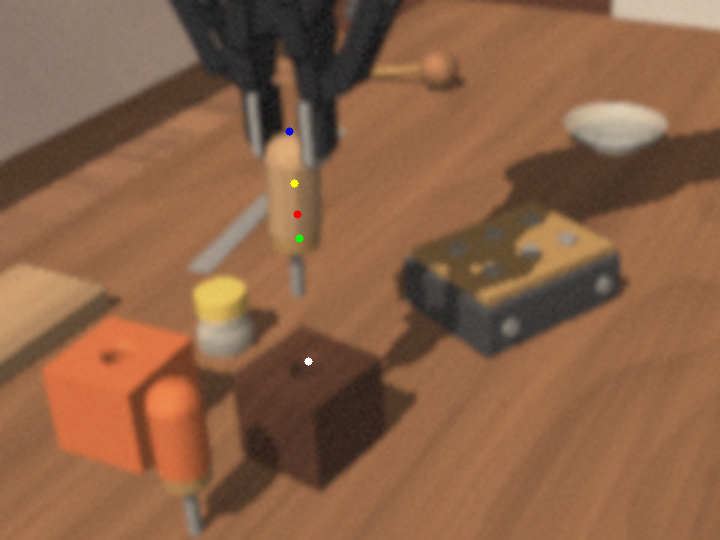

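Run:
```python
from h import *
import pickle
for n,cols in (("w2",[(282,255),(357,255),(282,280),(357,280),(318,255),(320,215),(318,280)]),("w1",[(205,270),(430,270),(215,262),(190,300)])):
    p,s=pickle.load(open(n+".pkl","rb")); X=cloud(p,s); T=(X-s["tool_pos"])@np.array(s["tool_rot"])
    for u,v in cols: print(n,u,v,np.round(T[v,u],1),np.round(X[v,u],1))
p,s=pickle.load(open("w2.pkl","rb")); im=p["frame"][190:300,250:390,::-1].copy()
cv2.imwrite("pics/w2c.png",cv2.resize(im,None,fx=5,fy=5,interpolation=cv2.INTER_CUBIC))
```

```text
w2 282 255 [-16.3  -9.4 -53.2] [558.7 181.7 212.7]
w2 357 255 [ 16.9  -9.7 -53.7] [592.  182.  213.2]
w2 282 280 [-14.   -9.7 -73.8] [561.  182.  233.3]
w2 357 280 [ 14.6  -9.7 -73.8] [589.6 182.  233.3]
w2 318 255 [ -0.3  -7.7 -49.8] [574.7 179.9 209.3]
w2 320 215 [  0.8 -15.8 -19.8] [575.8 188.  179.3]
w2 318 280 [ -0.3   5.9 -48.9] [574.7 166.3 208.4]
w1 205 270 [-45.8  -9.8 -66.7] [454.4  10.3 347. ]
w1 430 270 [ 45.   -9.5 -66. ] [545.3  10.  346.4]
w1 215 262 [-43.9  -9.7 -59.9] [456.3  10.2 340.3]
w1 190 300 [-44.5  -9.3 -85.8] [455.7   9.8 366.1]
```

View pics/w2c.png

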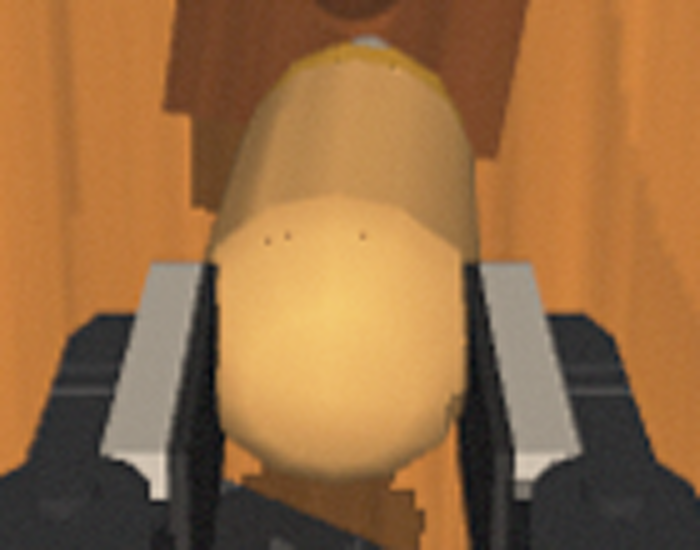

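The reported TCP lies well below the real fingertips: both cameras show the tips on the handle's dome. I measure the tip position precisely.

Run:
```python
from h import *
import pickle
p,s=pickle.load(open("w2.pkl","rb")); X=cloud(p,s); T=(X-s["tool_pos"])@np.array(s["tool_rot"])
for u in (278,282,286,350,354,358):
    for v in range(236,254,2): print(u,v,np.round(T[v,u],1),p["frame"][v,u])
q=r.read_camera("side");Y=cloud(q);f=q["frame"].astype(int)
print("side finger columns")
for u in (264,266,280,282,284,286):
    print(u,[(v,int(Y[v,u,0]),int(Y[v,u,1]),int(Y[v,u,2]),int(f[v,u,0]-f[v,u,2])) for v in range(154,182,2)])
```

```text
278 236 [-47.1  78.6 160.7] [193 124  58]
278 238 [-46.9  80.2 158.5] [193 123  58]
278 240 [-47.1  82.9 158.9] [191 122  58]
278 242 [-46.9  84.6 157.1] [194 123  59]
278 244 [-47.6  89.1 160.9] [194 121  55]
278 246 [-47.1  89.9 157.2] [193 122  61]
278 248 [-18.8  -9.8 -47.1] [178 135 100]
278 250 [-18.6  -9.4 -48.3] [166 146 128]
278 252 [-18.3  -9.9 -51.2] [161 150 136]
282 236 [-42.2  77.8 158.9] [190 121  57]
282 238 [-42.3  80.3 158.8] [191 121  58]
282 240 [-42.4  82.9 158.9] [191 120  58]
282 242 [-42.5  85.7 159.3] [160 124  95]
282 244 [-17.6  -9.1 -41.3] [162 151 138]
282 246 [-17.2  -9.7 -44.7] [161 150 137]
282 248 [-16.9  -9.9 -47.3] [159 150 135]
282 250 [-16.9  -9.  -47.4] [160 150 137]
282 252 [-16.5  -9.9 -51.2] [159 150 136]
286 236 [-37.6  77.9 159.2] [193 123  60]
286 238 [-37.7  80.7 159.7] [190 119  56]
286 240 [-37.5  82.  157. ] [191 120  59]
286 242 [-37.7  85.4 158.7] [160 122  94]
286 244 [-15.6  -9.5 -42.3] [160 151 137]
286 246 [-15.4  -9.4 -44.2] [159 150 135]
286 248 [-15.2  -9.2 -45.7] [159 151 137]
286 250 [-15.   -9.3 -48.1] [161 149 136]
286 252 
[... 2681 characters left out ...]
 233, 3), (156, 555, 179, 228, 5), (158, 555, 179, 224, 8), (160, 555, 179, 221, 4), (162, 555, 180, 218, 5), (164, 556, 178, 214, 6), (166, 557, 178, 211, 8), (168, 556, 180, 208, 9), (170, 556, 180, 204, 10), (172, 556, 180, 201, 11), (174, 556, 181, 198, 13), (176, 557, 181, 195, 33), (178, 559, 177, 189, 51), (180, 560, 176, 185, 52)]
286 [(154, 550, 180, 232, 2), (156, 552, 177, 228, 1), (158, 552, 178, 225, 0), (160, 552, 179, 222, 0), (162, 552, 179, 219, -1), (164, 553, 177, 214, 2), (166, 553, 178, 211, 4), (168, 552, 180, 209, 3), (170, 554, 178, 204, 3), (172, 554, 178, 201, 7), (174, 555, 177, 197, 21), (176, 561, 168, 188, 49), (178, 559, 171, 186, 57), (180, 560, 171, 183, 56)]
```

Both views agree that the real finger ends sit about 40 mm behind the reported TCP. The grip is therefore only on the dome, so I'll set the pusher back and regrasp about 40 mm lower, with a force guard.

Run:
```python
from h import *
import pickle
print(r.movel([575.4,172.4,73.5],speed=70,max_force=7), np.round(r.sense()["tool_pos"],1))
r.open(); print(r.sense()["t"])
print(r.movel([575.4,172.4,35],speed=70,max_force=10), np.round(r.sense()["tool_pos"],1))
r.clamp(90); s=r.sense(); print(s["t"],s["gripper_width"],np.round(s["tool_pos"],1),np.round(s["ft_force"],1))
p=r.read_camera("side"); cv2.imwrite("pics/s3.png",cv2.resize(p["frame"][120:300,180:420,::-1],None,fx=3,fy=3,interpolation=cv2.INTER_CUBIC))
```

```text
True [575.3 172.5  75.7]
11.5083
False [575.4 172.7  35.1]
12.7917 28.221916710903727 [575.8 172.5  35.5] [ 0.1 -1.1  5.8]
```

View pics/s3.png

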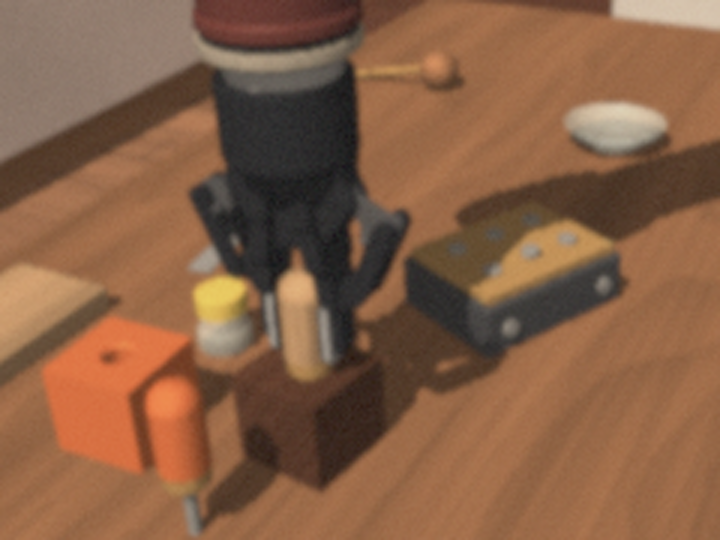

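The grip is now on the straight section, with the tips about 15 mm above the stand. I lift and touch the first rivet, a sound one.

Run:
```python
from h import *
r.movel([575.4,172.5,122],speed=110)
r.movel([528.8,6.6,122],speed=250)
r.movel([528.8,6.6,82],speed=100); r.pause(0.15)
s=r.sense(); print(s["t"],s["gripper_width"],np.round(s["tool_pos"],2),np.round(s["ft_force"],2))
h=r.movel([528.8,6.6,52],speed=15,max_force=4)
s=r.sense(); print(h,s["t"],np.round(s["tool_pos"],2),np.round(s["ft_force"],2))
r.pause(0.2)
s=r.sense(); print(h,s["t"],np.round(s["tool_pos"],2),np.round(s["ft_force"],2))
p=r.read_camera("side"); cv2.imwrite("pics/s4.png",cv2.resize(p["frame"][120:300,180:420,::-1],None,fx=3,fy=3,interpolation=cv2.INTER_CUBIC))
```

```text
15.325 28.4317560278962 [529.26   6.82  82.56] [-0.09  0.3  -0.31]
True 16.6583 [528.84   6.57  60.42] [-0.27 -0.03  3.98]
True 16.8583 [528.8    6.56  60.38] [-0.67 -0.44  5.24]
```

View pics/s4.png

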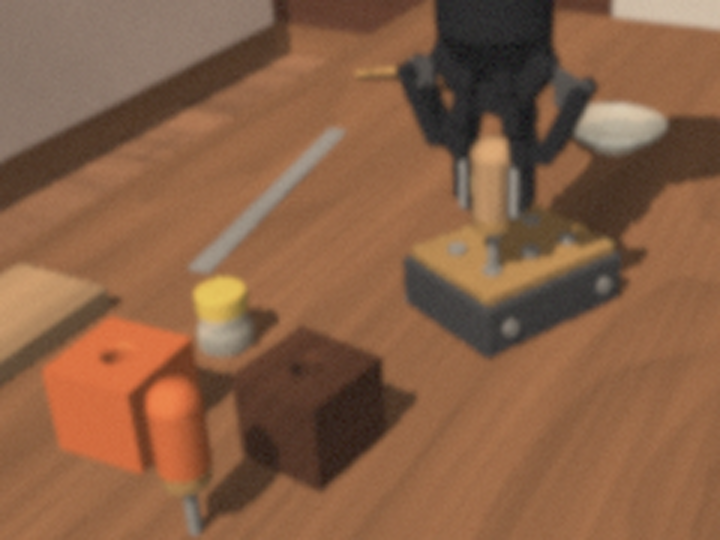

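Contact at z=60.4 with under 6 N. Now I feel the other five.

Run:
```python
from h import *
L=[(564.6,-11),(548.3,-43.2),(532.4,-75.3),(496.1,-57),(512.8,-25)]
x,y=528.8,6.6
r.movel([x,y,70],speed=60)
for (x,y) in L:
    r.movel([x,y,70],speed=100); r.pause(0.15)
    f0=np.array(r.sense()["ft_force"])
    h=r.movel([x,y,58.5],speed=12,max_force=4)
    s=r.sense(); r.pause(0.1); s2=r.sense()
    print(h,round(s2["t"],2),np.round(s["tool_pos"],2),np.round(s2["tool_pos"],2),np.round(f0,1),np.round(s["ft_force"],1),np.round(s2["ft_force"],1))
    r.movel([x,y,70],speed=60)
```

```text
True 18.76 [564.56 -10.97  60.8 ] [564.57 -11.01  60.8 ] [-0.8 -0.4 -0.1] [0.2 0.  4.2] [-0.9 -0.6  5.4]
True 20.58 [548.28 -43.22  60.54] [548.25 -43.23  60.53] [-0.4  0.6 -0.8] [ 0.1 -0.4  5.3] [-1.1 -0.2  5.1]
True 22.41 [532.35 -75.29  60.53] [532.39 -75.29  60.53] [ 0.2  0.7 -1.2] [-0.7 -0.4  4.3] [-0.4  0.2  5.2]
True 24.27 [496.04 -56.97  60.77] [496.03 -56.98  60.77] [ 0.   0.4 -1. ] [ 0.5 -0.2  4.6] [-0.4  0.3  5.7]
True 25.93 [512.82 -25.04  63.83] [512.78 -25.07  63.79] [ 0.4 -0.4 -0.7] [-0.7  1.   4.4] [0.1 0.8 6.5]
```

The rivet at (512.8,-25) reads 63.8, while the other five mean 60.6. It stands about 3.2 mm proud, which agrees with the depth data. I press it down in small steps.

Run:
```python
from h import *
x,y=512.8,-25.0
r.movel([x,y,66],speed=60); r.pause(0.1)
cmd=63.5
for i in range(14):
    r.movel([x,y,cmd],speed=8,max_force=40); r.pause(0.05)
    s=r.sense(); z=s["tool_pos"][2]
    print(round(s["t"],2),round(cmd,2),round(z,2),np.round(s["ft_force"],1),round(s["gripper_width"],2))
    if z<61.05: break
    cmd-= 0.5 if z>61.8 else 0.25
r.movel([x,y,66],speed=40); r.pause(0.15)
h=r.movel([x,y,58.5],speed=12,max_force=4); s=r.sense(); r.pause(0.1)
print("retouch",h,round(s["t"],2),np.round(s["tool_pos"],2),np.round(r.sense()["tool_pos"],2))
r.movel([x,y,66],speed=60)
```

```text
27.04 63.5 63.8 [-0.7  0.3  3.9] 28.31
27.34 63.0 63.54 [-2.2 -0.1  8.6] 28.4
27.64 62.5 63.1 [-2.9 -0.6  9.1] 28.55
27.94 62.0 62.64 [-2.6 -0.1  9.4] 28.59
28.24 61.5 62.14 [-2.5 -0.8  9.3] 28.51
28.54 61.0 61.64 [-2.9 -0.   9.6] 28.25
28.84 60.75 61.43 [-2.6  0.5  9.7] 28.44
29.14 60.5 61.16 [-3.1 -0.7 10.8] 28.49
29.44 60.25 60.9 [-2.6 -0.4 10.9] 28.19
retouch True 30.35 [512.79 -24.98  60.82] [512.75 -25.    60.8 ]
```

The retouch reads 60.8, but slip in the grip would give the same number. I check against two neighbours.

Run:
```python
from h import *
for (x,y) in [(548.3,-43.2),(496.1,-57),(528.8,6.6),(512.8,-25)]:
    r.movel([x,y,67],speed=100); r.pause(0.15)
    h=r.movel([x,y,57],speed=12,max_force=4); r.pause(0.1)
    s=r.sense(); print(h,round(s["t"],2),np.round(s["tool_pos"],2),np.round(s["ft_force"],1))
    r.movel([x,y,67],speed=60)
```

```text
True 32.08 [548.23 -43.27  60.29] [0.9 0.1 4.5]
True 33.87 [496.12 -56.97  60.51] [ 0.  -0.6  3.7]
True 35.84 [528.78   6.57  60.15] [-0.3 -0.   5.7]
True 37.45 [512.83 -24.93  60.54] [ 1.4 -0.3  5.2]
```

There was a slip of about 0.25 mm. The neighbours now interpolate to 60.33 at that spot and the rivet reads 60.54, so it is about 0.2 mm proud. One small final press, then a wrist depth view as an independent check.

Run:
```python
from h import *
import pickle
x,y=512.8,-25.0
r.movel([x,y,63],speed=60); r.pause(0.1)
for cmd in (60.2,59.9,59.75):
    r.movel([x,y,cmd],speed=8,max_force=40); r.pause(0.05)
    s=r.sense(); z=s["tool_pos"][2]; print(round(s["t"],2),cmd,round(z,2),np.round(s["ft_force"],1))
    if z<60.42: break
r.movel([x,y,122],speed=100)
r.movel([575.4,172.5,122],speed=200)
s=r.sense(); p=r.read_camera("wrist"); pickle.dump((p,s),open("w3.pkl","wb")); cv2.imwrite("pics/w3.png",p["frame"][:,:,::-1]); print(s["t"],np.round(s["tool_pos"],1))
p=r.read_camera("side"); cv2.imwrite("pics/s5.png",cv2.resize(p["frame"][120:300,180:420,::-1],None,fx=3,fy=3,interpolation=cv2.INTER_CUBIC))
```

```text
38.62 60.2 60.52 [-2.1 -0.4  5.6]
38.92 59.9 60.43 [-1.8 -0.6  8.2]
39.22 59.75 60.39 [-2.3  0.8  9.8]
41.175 [575.3 171.4 121.7]
```

View pics/w3.png

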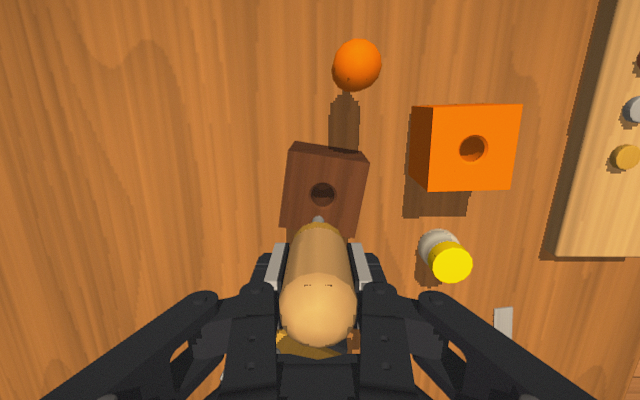

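View pics/s5.png

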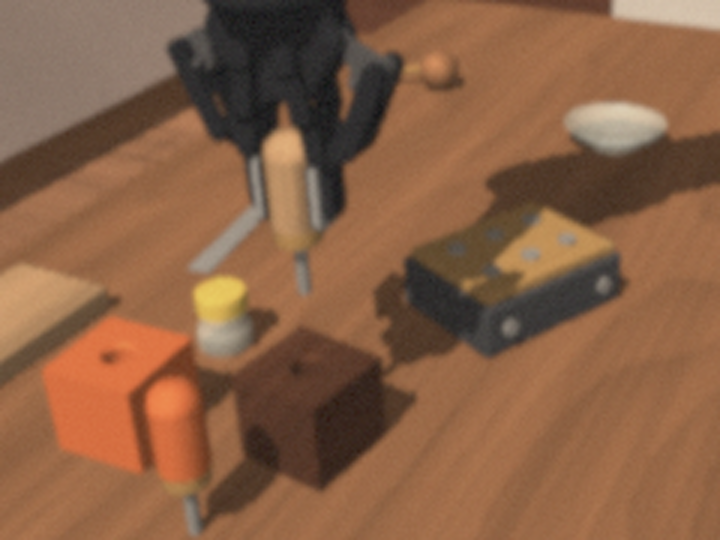

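The jar, dish and decoys are unchanged. The pusher may be tilted slightly, so I check the tip position before insertion.

Run:
```python
from h import *
import pickle
p,s=pickle.load(open("w3.pkl","rb")); X=cloud(p,s)
for v in range(214,226): print(v,[tuple(np.round(X[v,u],0)) if X[v,u,2]>80 else '-' for u in (314,316,318,320,322)])
print("hole px->",proj(p,[577.1,172.3,60.6],s))
m=(abs(X[...,0]-575)<17)&(abs(X[...,1]-173)<20)&(X[...,2]>146)&(X[...,2]<200)
for a in (152,160,170,180,190): 
    q=X[m&(abs(X[...,2]-a)<4)]; print(a,np.round(np.percentile(q,[3,97],axis=0)[:,:2].ravel(),1),len(q))
```

```text
214 ['-', '-', '-', '-', '-']
215 ['-', '-', '-', '-', '-']
216 ['-', (np.float64(574.0), np.float64(176.0), np.float64(113.0)), (np.float64(575.0), np.float64(176.0), np.float64(113.0)), '-', '-']
217 [(np.float64(572.0), np.float64(175.0), np.float64(112.0)), (np.float64(574.0), np.float64(176.0), np.float64(114.0)), (np.float64(575.0), np.float64(176.0), np.float64(115.0)), (np.float64(576.0), np.float64(176.0), np.float64(114.0)), '-']
218 [(np.float64(572.0), np.float64(175.0), np.float64(115.0)), (np.float64(574.0), np.float64(176.0), np.float64(117.0)), (np.float64(575.0), np.float64(176.0), np.float64(116.0)), (np.float64(576.0), np.float64(175.0), np.float64(115.0)), (np.float64(577.0), np.float64(174.0), np.float64(113.0))]
219 [(np.float64(572.0), np.float64(175.0), np.float64(116.0)), (np.float64(574.0), np.float64(176.0), np.float64(119.0)), (np.float64(575.0), np.float64(176.0), np.float64(119.0)), (np.float64(576.0), np.float64(176.0), np.float64(118.0)), (np.float64(577.0), np.float64(175.0), np.float64(115.0))]
220 [(np.float64(573.0), np.float64(175.0), np.float64(1
[... 1253 characters left out ...]
at64(151.0)), (np.float64(576.0), np.float64(186.0), np.float64(152.0)), (np.float64(577.0), np.float64(185.0), np.float64(150.0)), (np.float64(578.0), np.float64(185.0), np.float64(149.0))]
225 [(np.float64(574.0), np.float64(186.0), np.float64(153.0)), (np.float64(575.0), np.float64(186.0), np.float64(152.0)), (np.float64(576.0), np.float64(186.0), np.float64(152.0)), (np.float64(577.0), np.float64(186.0), np.float64(152.0)), (np.float64(578.0), np.float64(186.0), np.float64(152.0))]
hole px-> [[321.81446068 196.70326419]]
152 [563.9 178.5 586.5 186. ] 222
160 [561.1 177.2 589.7 186.9] 315
170 [559.  177.5 591.1 186.9] 545
180 [558.9 177.2 591.  187. ] 682
190 [559.  177.3 591.  187. ] 838
```

The tip is on axis and lines up with the hole. I insert, seat, release and retreat.

```bash
python3 - <<'E'
from h import *
import pickle
r.movel([576.4,172.4,100],speed=60)
r.movel([576.4,172.4,42],speed=60,max_force=12)
s=r.sense(); print(s["t"],np.round(s["tool_pos"],1),np.round(s["ft_force"],1))
h=r.movel([576.4,172.4,33],speed=15,max_force=5); s=r.sense(); print(h,s["t"],np.round(s["tool_pos"],1),np.round(s["ft_force"],1))
r.open(); r.pause(0.2)
r.movel([576.4,172.4,125],speed=90)
r.goto([560,169,299],down(0)); r.pause(0.3)
s=r.sense(); p=r.read_camera("wrist"); pickle.dump((p,s),open("w0.pkl","wb")); cv2.imwrite("pics/w4.png",p["frame"][:,:,::-1]); print(s["t"])
q=r.read_camera("side"); cv2.imwrite("pics/s6.png",cv2.resize(q["frame"][120:300,180:420,::-1],None,fx=3,fy=3,interpolation=cv2.INTER_CUBIC))
E
sed -i 's/("w0","w1")/("w0",)/; s/X\[...,2\]>75)/X[...,2]>75)\&(X[...,2]<140)/' fit.py; python3 fit.py
```

```text
42.9083 [576.7 172.6  42.4] [ 0.1  0.4 -1.4]
True 43.375 [576.5 172.4  35.7] [-0.9 -0.7  4.7]
46.35
== w0 bench z 0.6919045345641166
blk all ((530.4751586914062, -34.32682800292969), (128.7377471923828, 99.07315063476562), 63.298583984375) 48.98261965951795 4356
brass ((529.5533447265625, -36.35956573486328), (124.18799591064453, 97.13340759277344), 63.354026794433594) 48.98934371357322
 rivet 55 [298.1 262.6] [529.2   7.1  51.4] 51.39
 rivet 51 [321.4 273.2] [564.6 -10.7  52. ] 52.1
 rivet 48 [287.9 281.1] [512.9 -25.   51.6] 51.49
 rivet 48 [311.1 291.2] [548.7 -42.9  51.6] 51.66
 rivet 32 [277.5 298.4] [495.7 -56.1  51.7] 51.74
 rivet 44 [301.1 308.7] [532.6 -75.3  51.7] 51.66
stand ((577.1214599609375, 172.36480712890625), (64.19163513183594, 63.994869232177734), 81.103515625) 60.667475923921245 1717
pusher zmax 127.78367469667103 596
[[ 80.  561.8 176.5 573.1 185.7 586.9 187.3]
 [ 90.  562.1 176.3 574.  184.6 589.7 187.2]
 [100.  561.7 176.4 571.9 185.6 585.3 187.3]
 [110.  561.7 174.3 570.9 185.1 586.8 187.3]]
sphere [576.08223075 172.38345232 111.06309188  15.33798496] 0.5155117226459146
top pt [575.46096851 173.61049422 126.31731332]
```

View pics/w4.png

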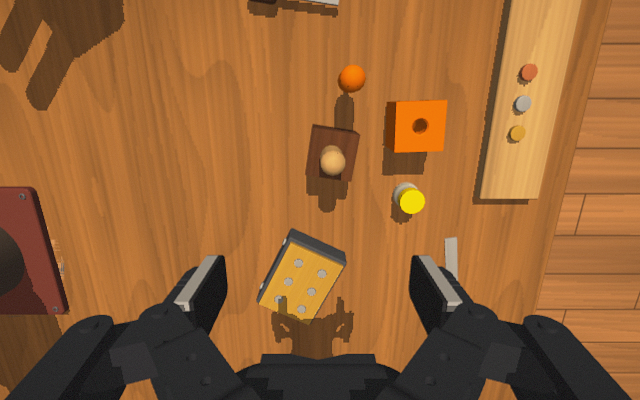

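View pics/s6.png

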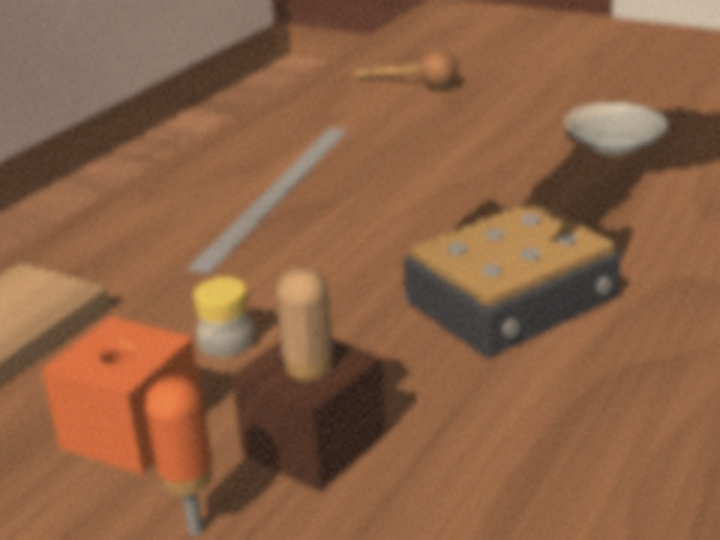

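The pusher stands upright and seated, with its axis at (576,172.4) and the stand centre at (577,172.4). The pressed rivet reads 51.5 in depth against 51.4–52.1 for the others. Jar and dish look unmoved.

Run:
```python
from rig import r
r.job_done(); print(r.sense()["t"])
```

```text
the job is handed in; nothing more can be done
the job is handed in; nothing more can be done
```

The high rivet is pressed level, the pusher is back in its stand, and the job was handed in at about 46 s of the 72 s allowed. No verdict was reported.

- **Finding the rivet:** I felt all six rivets at about 4–6 N. The one at world (513, -25) mm stood about 3.2 mm proud, which agrees with the depth images (about 3.4 mm). I pressed it down in small steps at roughly 11 N.
- **Level check:** In the last depth view the pressed rivet reads 51.5 mm, and its neighbours read 51.4–52.1 mm. The last touch comparison, before a final small press, had it about 0.2 mm proud. I did not retouch it after that press, which lowered it by a further 0.1–0.2 mm. The sound rivets show no sinking.
- **Pusher:** It stands upright and seated, about 1 mm from the hole's centre, with the gripper open and clear.
- **Other things:** The jar, dish and decoys look unmoved. I never moved near the graver, but I did not measure it again at the end.

Two things disagreed with what was expected:

- **Fingertip position:** The real fingertips sit about 40 mm behind the reported TCP. My first grasp therefore caught only the dome of the handle. Both cameras showed it, and I put the pusher back and regrasped it on the straight grip.
- **Slip in the grip:** The pusher slipped about 0.25 mm in the grip during the pressing. I found this by retouching neighbours and allowed for it.

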